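# Line up the part-used label rolls by size

### The arm

A 7-joint arm with a two-finger parallel gripper is mounted at the origin on the work surface. World frame = base frame: x ahead of the robot, y to its left, z up, the work surface at z = 0. Lengths are in m, angles in rad, forces in N, time in s.
With the tool pointing down it reaches from about 0.4 to 0.875 m from the base axis. Payload 19.3 kg.
Tool frame: the origin (TCP) lies midway between the tips of the shut fingers; the grasp point (between the pads) lies ctrl.pinch_z behind it (ctrl.pinch_z is the distance from the TCP to the grasp point, in m); z points along the fingers, y is the line along which they close (so a half turn about z gives the same grasp; the last joint's range is limited). The gripper opens to 85 mm and grips with 20 to 120 N. Pads are 22 mm wide; open, the fingers measure 114 mm over their backs; the gripper's body (76 mm by 85 mm) begins 54 mm behind the grasp point. The pads swing forward as they close: fully open they stand 13 mm farther back than shut.
Start: joints at [1.203, 0.521, -0.036, 1.599, 0.021, 1.021, -0.113], TCP at [0.183, -0.597, 0.231] pointing down, gripper open.
Joint ranges: [-2.91, 2.91], [-0.3, 2.13], [-1.5, 1.42], [0.17, 2.43], [-1.26, 4.41], [0.16, 1.93], [-2.52, 2.52]. Speed limits (rad/s): [1.89, 1.89, 2.39, 2.39, 3.01, 3.01, 3.01].

### API

Orientations are given as a unit quaternion [x, y, z, w].
In Python, from station import ctrl gives the robot as it stands.
- The arm moves only by the tool nudge_tcp, called after ">>>" as a command line: name --argument value ..., lists and objects as JSON in quotes. Schema: {"type":"object","properties":{"offsets":{"type":"object","properties":{"sx":{"type":"array","items":{"type":"number"},"minItems":1,"maxItems":8},"sy":{"type":"array","items":{"type":"number"},"minItems":1,"maxItems":8},"sz":{"type":"array","items":{"type":"number"},"minItems":1,"maxItems":8},"rx":{"type":"array","items":{"type":"number"},"minItems":1,"maxItems":8},"ry":{"type":"array","items":{"type":"number"},"minItems":1,"maxItems":8},"rz":{"type":"array","items":{"type":"number"},"minItems":1,"maxItems":8}},"additionalProperties":false,"required":["sx","sy","sz","rx","ry","rz"]},"finger_gap":{"type":"number"},"grip_force":{"type":"number"},"only":{"type":"string"},"quiet":{"type":"boolean"},"lines":{"type":"string"}},"required":["offsets"],"additionalProperties":false}. offsets is an object with one list for each field, all of the same length, 1 to 8, a row being the entries at one place: sx, sy, sz (the shift in a scale on which 1.0 is 1 m), rx, ry, rz (a rotation vector in a scale on which 1.0 is 90 degrees); each row shifts and turns the commanded pose from where the row before left it, along the tool's axes as they then stand; what a row does not reach is not made up. A row lasts 1/8 s, in which the tool goes at most 0.0625 m and 0.188 rad, less where a joint would pass 70% of its speed; a pose out of reach is approached as far as the arm can. finger_gap is the finger opening in m, set as the call begins (left out keeps the last). The fingers move at their own pace and stop on an object; grip_force is the grip in N (left out, the last holds). Time passes only in rows, so rows that do not move let the fingers close. The tool returns the time, the measured TCP pose, the force, the opening and the grip force at its end. only (a regular expression) keeps the lines of the reply that match it, lines (a string "A,B") keeps lines A to B, and quiet returns only ok. Input that does not fit is refused with a message, and nothing moves.
- ctrl.state(): the state, without advancing time (a new reading comes with each control period).
- ctrl.get_image(name): name is "side" or "top"; returns a dict with "pixels" (384x512x3 uint8, red, green, blue), "vfov" (degrees; the focal length in pixels is half the picture's height over the tangent of half this angle, whatever the lens; pixels are square), "cx", "cy" (the principal point, pixels), "T" (4x4, takes a point from camera to world coordinates). Camera axes: x right, y down, z forward; pixel columns grow to the right and rows downward; lengths in m; the calibration is good to about 2 mm. A picture is of the moment at which its call begins. There is no depth.
- ctrl.finish_job(): hands the job in; it is judged then, once.
Trained networks look in a picture, given as the dict that the camera call returned (one of the last four; its "shot" number tells which), for a name from the list of things; names that differ only in an ending like _2 or _b are one class to them, and where a whole thing is asked for, a point or a joint stands for the part that bears it (a point fixed in the world has none). Each returns a list of dicts, best first, with "score" (0 to 1); they miss things now and then, are a little off and sometimes report something else, mostly with a low value. They report only what shows in the picture. A call takes as long as a camera call. They do not tell look-alikes from the thing itself.
- ctrl.recognise(picture, name): "location" ([column, row] in pixels, amid what is visible of it).
The state is a dict: "time_s": time; "joint_positions": joint angles; "joint_vel": joint speeds; "effort": joint torques, N m; "tool_pos": TCP position; "tcp_rot": TCP orientation; "ft_force": force on the tool from outside, world axes, zero at the start; "ft_torque": the same for the moment, N m; "gripper_width": finger opening in m; "grasp_force": force on a finger pad.
Only numpy, scipy, OpenCV 4.12 (cv2) and the standard library are available. Lean on these libraries where they do the work, as an engineer would, in place of code of your own. Each camera call takes 0.05 s, during which the arm holds its last target. There are 200 camera calls.

### The job

Line up the four part-used label rolls on the yellow marks of the blue strip, one on each mark, in order of size: the fattest roll on the mark next to the small label printer, then thinner and thinner, with the thinnest next to the dark end stop. Stand each roll upright and centred on its mark, never tip one over, and let go of them all.

Things in the scene. Friction and masses are not known exactly. Their poses are not given: they have to be found in the camera images.
- roll_d: part-used roll of cream labels standing on end, 64 mm in diameter, 45 mm tall, a solid round cylinder to the grip, dark core in the middle of its top; all four rolls have the same height and colour and differ only in diameter (28, 40, 52, 64 mm). Origin: centre of its underside, z axis up through the core; its yaw means nothing
- roll_c: part-used roll of cream labels standing on end, 52 mm in diameter, 45 mm tall, a solid round cylinder to the grip, dark core in the middle of its top; all four rolls have the same height and colour and differ only in diameter (28, 40, 52, 64 mm). Origin: centre of its underside, z axis up through the core; its yaw means nothing
- roll_b: part-used roll of cream labels standing on end, 40 mm in diameter, 45 mm tall, a solid round cylinder to the grip, dark core in the middle of its top; all four rolls have the same height and colour and differ only in diameter (28, 40, 52, 64 mm). Origin: centre of its underside, z axis up through the core; its yaw means nothing
- roll_a: part-used roll of cream labels standing on end, 28 mm in diameter, 45 mm tall, a solid round cylinder to the grip, dark core in the middle of its top; all four rolls have the same height and colour and differ only in diameter (28, 40, 52, 64 mm). Origin: centre of its underside, z axis up through the core; its yaw means nothing
- mark_1: fixed yellow disc, 68 mm in diameter, 1.5 mm thick, on a fixed blue strip (100 x 530 mm, 4 mm thick) on the bench. Four alike discs lie in one straight row 85 mm apart along the strip; their numbers say nothing of their order, which changes. Origin: centre of its underside, 4 mm above the bench (its top, where a roll stands, is 5.5 mm above the bench); y axis along the row
- mark_2: fixed yellow disc, 68 mm in diameter, 1.5 mm thick, on a fixed blue strip (100 x 530 mm, 4 mm thick) on the bench. Four alike discs lie in one straight row 85 mm apart along the strip; their numbers say nothing of their order, which changes. Origin: centre of its underside, 4 mm above the bench (its top, where a roll stands, is 5.5 mm above the bench); y axis along the row
- mark_3: fixed yellow disc, 68 mm in diameter, 1.5 mm thick, on a fixed blue strip (100 x 530 mm, 4 mm thick) on the bench. Four alike discs lie in one straight row 85 mm apart along the strip; their numbers say nothing of their order, which changes. Origin: centre of its underside, 4 mm above the bench (its top, where a roll stands, is 5.5 mm above the bench); y axis along the row
- mark_4: fixed yellow disc, 68 mm in diameter, 1.5 mm thick, on a fixed blue strip (100 x 530 mm, 4 mm thick) on the bench. Four alike discs lie in one straight row 85 mm apart along the strip; their numbers say nothing of their order, which changes. Origin: centre of its underside, 4 mm above the bench (its top, where a roll stands, is 5.5 mm above the bench); y axis along the row
- printer: small grey and black portable label printer, 90 mm across the strip, 60 mm along it, 60 mm tall, fixed at one end of the strip (either end), in line with the row, 90 mm from the centre of the nearest yellow disc. Origin: centre of its underside, on the strip's top 4 mm above the bench; y axis along the row
- end_stop: dark steel end stop, an upright plate 70 mm across the strip, 6 mm thick, 50 mm tall, on a 40 mm wide foot, fixed at the other end of the strip, 90 mm from the centre of the nearest yellow disc. Origin: centre of its underside, on the strip's top; y axis along the row
Mind the look-alikes: they are no part of the job. Leave any pink look-alike of the mark_2 alone. Leave any red look-alike of the mark_1 alone.

How it is judged:
At the end, for the whole second after the job is handed in: Each roll stands upright (within 0.1 rad), at rest and released, its centre within 12 mm of the centre of a yellow mark; counted from the printer the marks carry the rolls of 64, 52, 40 and 28 mm (centres about 90, 175, 260 and 345 mm from the printer's centre, judged within 30 mm) ((horizontal distance between roll_d and mark_1 below 0.012 m or horizontal distance between roll_d and mark_2 below 0.012 m or horizontal distance between roll_d and mark_3 below 0.012 m or horizontal distance between roll_d and mark_4 below 0.012 m) and horizontal distance between roll_d and printer between 0.06 and 0.12 m and angle between each of roll_d, roll_c, roll_b, roll_a's own z axis and vertical below 0.1 rad and linear speed of each of roll_d, roll_c, roll_b, roll_a below 0.02 m/s and angular speed of each of roll_d, roll_c, roll_b, roll_a below 0.3 rad/s and (horizontal distance between roll_c and mark_1 below 0.012 m or horizontal distance between roll_c and mark_2 below 0.012 m or horizontal distance between roll_c and mark_3 below 0.012 m or horizontal distance between roll_c and mark_4 below 0.012 m) and horizontal distance between roll_c and printer between 0.145 and 0.205 m and (horizontal distance between roll_b and mark_1 below 0.012 m or horizontal distance between roll_b and mark_2 below 0.012 m or horizontal distance between roll_b and mark_3 below 0.012 m or horizontal distance between roll_b and mark_4 below 0.012 m) and horizontal distance between roll_b and printer between 0.23 and 0.29 m and (horizontal distance between roll_a and mark_1 below 0.012 m or horizontal distance between roll_a and mark_2 below 0.012 m or horizontal distance between roll_a and mark_3 below 0.012 m or horizontal distance between roll_a and mark_4 below 0.012 m) and horizontal distance between roll_a and printer between 0.315 and 0.375 m); the robot touches nothing.
It fails at once if a label roll is tipped over (angle between any of roll_d, roll_c, roll_b, roll_a's own z axis and vertical above 0.7 rad).
It also fails if it takes over 90 s, if anything falls off the work surface, if the arm or the gripper's body presses on something with over 40 N, if the wrist force passes 120 N, or if a joint passes its speed limit or range.

## Working session

There is one attempt and no reset: what is moved stays moved. The work goes in short steps, Python scripts to look and compute and a tool call to move; the robot and the scene stay as the last step left them, time stands still between calls to the robot, and variables do not carry over. Pictures are saved under pics/ and viewed, at most 14 in all, crops included, and the job is handed in when it is done.

```bash
ls; mkdir -p pics; python3 - <<'E'
from station import ctrl
import cv2
s=ctrl.state();print(s['time_s'],s['tool_pos'],s['tcp_rot'],s['gripper_width'],ctrl.pinch_z)
for n in('top','side'):
    p=ctrl.get_image(n);cv2.imwrite(f'pics/{n}0.png',p['pixels'][:,:,::-1]);print(n,p['vfov'],p['cx'],p['cy'],p['T'].tolist() if hasattr(p['T'],'tolist') else p['T'])
    for k in('roll_a','mark_1','printer','end_stop'):
        print(k,[([round(float(v)) for v in d['location']],round(float(d['score']),2)) for d in ctrl.recognise(p,k)])
E
```

```text
pics
0.0 [ 0.1832758  -0.5971766   0.23073896] [ 9.88930195e-01  1.48380439e-01 -1.36345995e-04 -5.43438127e-04] 0.0855716597250635 0.0187
top 57.067746168519065 253.92982777092715 195.16100821898235 [[0.042578193905305046, -0.9728250297209022, 0.2275929677127298, 0.4358898948284405], [-0.9990755833413056, -0.04280837236918687, 0.003927088785679523, -0.0063437984185406365], [0.005922514245809559, -0.2275497853297745, -0.9737484372369393, 0.8527096458555244], [0.0, 0.0, 0.0, 1.0]]
roll_a [([267, 287], 0.77), ([219, 270], 0.64), ([394, 272], 0.56)]
mark_1 [([175, 133], 0.98), ([280, 203], 0.95), ([302, 254], 0.91), ([248, 199], 0.9), ([340, 145], 0.82), ([251, 133], 0.76), ([210, 199], 0.65), ([317, 198], 0.55)]
printer [([355, 198], 0.81)]
end_stop []
side 48.18959930123982 254.0683472391644 192.25288209790165 [[0.9949636669971728, -0.08152487079008994, 0.05831806579609407, 0.5345552366528319], [-0.10000246566141727, -0.7676326399426537, 0.6330399963322292, -0.7093296045542852], [-0.006841653102538946, -0.635683746478806, -0.7719192744358008, 0.8754921221770545], [0.0, 0.0, 0.0, 1.0]]
roll_a [([197, 106], 0.86), ([194, 172], 0.75), ([206, 317], 0.65), ([186, 210], 0.51)]
mark_1 [([273, 240], 0.87), ([266, 190], 0.81), ([215, 241], 0.8), ([258, 170], 0.64), ([271, 216], 0.58), ([327, 185], 0.58), ([340, 262], 0.58), ([313, 137], 0.55)]
printer [([280, 272], 0.87), ([271, 242], 0.36)]
end_stop [([258, 138], 0.74), ([268, 214], 0.67)]
```

View pics/top0.png

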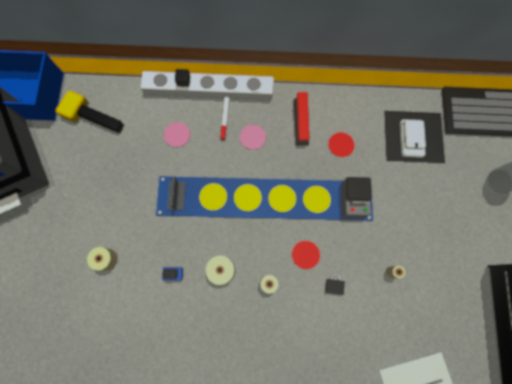

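View pics/side0.png

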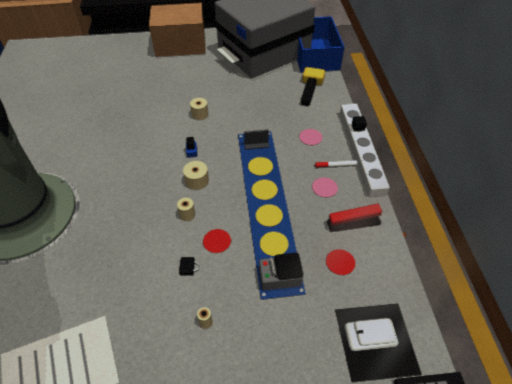

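The top view shows cream rolls of distinct size: (219,270) fattest = d, (99,259) = c, (269,284) = b, (397,272) = a. The yellow marks are at (213,196), (247,198), (282,199) and (317,199), with the printer right at (357,198) and the end stop left at (176,195). Look-alikes are pink discs at (176,134) and (252,137) and red discs at (341,145) and (305,255), all off the strip.

```bash
cat > h.py <<'E'
from station import ctrl
import numpy as np, cv2
def ray(p,u,v,z):
    f=192/np.tan(np.radians(p['vfov'])/2); T=np.array(p['T'])
    d=T[:3,:3]@np.array([(u-p['cx'])/f,(v-p['cy'])/f,1]); o=T[:3,3]
    return (o+d*(z-o[2])/d[2])[:2]
def blobs(m,amin):
    n,l,s,c=cv2.connectedComponentsWithStats(m.astype(np.uint8))
    return [(s[i],c[i]) for i in range(1,n) if s[i][4]>=amin]
def measure(name):
    p=ctrl.get_image(name); im=p['pixels']; h=cv2.cvtColor(im,cv2.COLOR_RGB2HSV)
    H,S,V=[h[:,:,i].astype(int) for i in range(3)]
    out=[]
    for s,c in blobs((H>24)&(H<34)&(S>190)&(V>150),200): out.append(('mark',s[4],c.round(1),ray(p,*c,.0055).round(4)))
    cream=((H>18)&(H<36)&(S>40)&(S<170)&(V>140)).astype(np.uint8)
    cream=cv2.morphologyEx(cream,cv2.MORPH_OPEN,np.ones((2,2)))
    for s,c in blobs(cream,40):
        x,y,w,hh=s[:4]
        if w>45 or hh>45: continue
        sub=V[y:y+hh,x:x+w].astype(float); yy,xx=np.mgrid[y:y+hh,x:x+w]
        # dark core: pixels near the blob centre darker than the cream
        wt=np.clip(sub.max()*.62-sub,0,None)*(np.hypot(xx-c[0],yy-c[1])<.3*w)
        k=(wt*xx).sum()/max(wt.sum(),1e-6),(wt*yy).sum()/max(wt.sum(),1e-6)
        out.append(('roll',s.tolist(),np.round(k,1),ray(p,*k,.045).round(4)))
    return p,out
E
python3 - <<'E'
from h import *
for n in('top','side'):
    p,o=measure(n); print(n); [print(*x) for x in o]
    if n=='top':
        a=p['pixels'][235:310,80:420,::-1]; cv2.imwrite('pics/crop.png',cv2.resize(a,(800,176),interpolation=cv2.INTER_CUBIC))
    for u,v in ([(357,198),(176,195)] if n=='top' else []): print(ray(p,u,v,.03))
E
```

```text
top
mark 417 [ 69.3 103.8] [0.8578 0.4896]
mark 504 [212.7 196.3] [0.6266 0.0982]
mark 500 [247.2 197.3] [0.6279 0.0135]
mark 501 [281.9 198. ] [ 0.6297 -0.072 ]
mark 499 [316.4 198.9] [ 0.6312 -0.1569]
roll [88, 247, 23, 25, 416] [ 98.2 258. ] [0.4642 0.3407]
roll [207, 257, 29, 29, 617] [219.4 269.5] [0.4505 0.0669]
roll [394, 266, 13, 14, 107] [398.7 271.5] [ 0.4633 -0.3348]
roll [261, 276, 18, 19, 221] [269.1 283.7] [ 0.4245 -0.0452]
[ 0.63205255 -0.24967198]
[0.62038853 0.18304128]
side
roll [191, 98, 17, 12, 145] [198.  102.5] [0.4636 0.3403]
roll [184, 161, 25, 19, 335] [194.7 169.1] [0.45   0.0666]
roll [178, 198, 17, 13, 138] [184.7 203.3] [ 0.4243 -0.0452]
roll [198, 308, 14, 13, 82] [203.4 313.1] [ 0.4628 -0.3345]
```

View pics/crop.png

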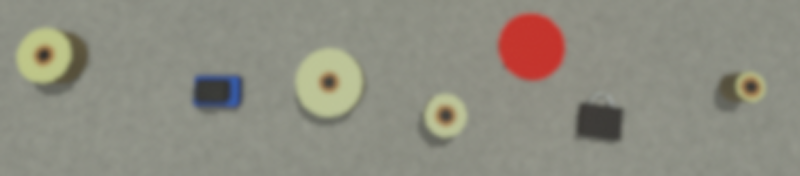

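The crop confirms the four rolls: c far left, d the big one, b, then a on the right, ordered clearly by diameter. Both cameras agree to within 1 mm. I'll rotate the tool so that it closes along world x, which makes tool dx = +y, dy = +x and dz = down.

Careful with the scale: turns go in shares of 90 degrees. That gives: -0.182 rad is -0.1159.

>>> nudge_tcp --offsets '{"sx": [0,0,0,0,0,0,0,0],"sy": [0,0,0,0,0,0,0,0],"sz": [0,0,0,0,0,0,0,0],"rx": [0,0,0,0,0,0,0,0],"ry": [0,0,0,0,0,0,0,0],"rz": [-0.1159,-0.1159,-0.1159,-0.1159,-0.1159,-0.1159,-0.1152,0]}' --finger_gap 0.085 --grip_force 40

```text
time_s: 1.6
tool_pos: [0.1831, -0.5975, 0.2312]
tcp_rot: [0.708, 0.707, 0.0, 0.0]
ft_force: [0.3, -0.0, 0.2]
gripper_width: 0.0852
grasp_force: 0.0
```

>>> nudge_tcp --offsets '{"sx": [0.03,0.03,0.03,0.03,0.03,0.057,0.057,0.057],"sy": [0.0534,0.0534,0.0534,0.0534,0.0534,0,0,0],"sz": [0,0,0,0,0,0.01,0.01,0.01],"rx": [0,0,0,0,0,0,0,0],"ry": [0,0,0,0,0,0,0,0],"rz": [0,0,0,0,0,0,0,0]}'

```text
time_s: 2.6
tool_pos: [0.4502, -0.2747, 0.2011]
tcp_rot: [0.709, 0.705, 0.0, 0.0]
ft_force: [1.9, 0.1, 0.6]
gripper_width: 0.0851
grasp_force: 0.0
```

>>> nudge_tcp --offsets '{"sx": [0.057,0.057,0.057,0.057,0.057,0.057,0],"sy": [0,0,0,0,0,0,0],"sz": [0.01,0.01,0.01,0.01,0.01,0.01,0],"rx": [0,0,0,0,0,0,0],"ry": [0,0,0,0,0,0,0],"rz": [0,0,0,0,0,0,0]}'

```text
time_s: 3.48
tool_pos: [0.45, 0.0698, 0.141]
tcp_rot: [0.706, 0.708, 0.0, -0.001]
ft_force: [0.5, -1.0, -0.0]
gripper_width: 0.0852
grasp_force: 0.0
```

>>> nudge_tcp --offsets '{"sx": [-0.003,0,0,0,0],"sy": [0,0,0,0,0],"sz": [0.035,0.035,0.035,0.03,0],"rx": [0,0,0,0,0],"ry": [0,0,0,0,0],"rz": [0,0,0,0,0]}'

```text
time_s: 4.1
tool_pos: [0.4495, 0.0616, 0.0052]
tcp_rot: [0.708, 0.706, -0.002, -0.001]
ft_force: [-0.0, 0.1, 0.7]
gripper_width: 0.0853
grasp_force: 0.0
```

>>> nudge_tcp --offsets '{"sx": [0,0,0,0,0],"sy": [0,0,0,0,0],"sz": [0,0,0,0,0],"rx": [0,0,0,0,0],"ry": [0,0,0,0,0],"rz": [0,0,0,0,0]}' --finger_gap 0.05 --grip_force 40

```text
time_s: 4.72
tool_pos: [0.4511, 0.0622, 0.0076]
tcp_rot: [0.708, 0.707, 0.001, 0.001]
ft_force: [-2.6, -0.1, 9.9]
gripper_width: 0.0633
grasp_force: 43.4
```

>>> nudge_tcp --offsets '{"sx": [0,0,0,-0.03,-0.05,-0.05,-0.05,-0.044],"sy": [0,0,0,0.02,0.03,0.03,0.05,0.05],"sz": [-0.03,-0.04,-0.04,0,0,0,0,0],"rx": [0,0,0,0,0,0,0,0],"ry": [0,0,0,0,0,0,0,0],"rz": [0,0,0,0,0,0,0,0]}'

```text
time_s: 5.72
tool_pos: [0.6225, -0.1555, 0.1179]
tcp_rot: [0.708, 0.706, 0.0, 0.001]
ft_force: [0.8, 1.4, -0.3]
gripper_width: 0.0631
grasp_force: 44.7
```

>>> nudge_tcp --offsets '{"sx": [0,0],"sy": [0,0],"sz": [0,0],"rx": [0,0],"ry": [0,0],"rz": [0,0]}'

```text
time_s: 5.98
tool_pos: [0.6211, -0.1529, 0.1169]
tcp_rot: [0.707, 0.707, 0.0, -0.0]
ft_force: [0.4, 0.1, -0.3]
gripper_width: 0.0633
grasp_force: 44.8
```

>>> nudge_tcp --offsets '{"sx": [-0.0085,0,0,0,0,0],"sy": [0.01,0,0,0,0,0],"sz": [0.02,0.03,0.03,0,0,0],"rx": [0,0,0,0,0,0],"ry": [0,0,0,0,0,0],"rz": [0,0,0,0,0,0]}'

```text
time_s: 6.72
tool_pos: [0.6321, -0.1615, 0.0379]
tcp_rot: [0.707, 0.707, 0.001, 0.001]
ft_force: [0.3, 0.7, -1.3]
gripper_width: 0.0628
grasp_force: 44.9
```

```bash
python3 - <<'E'
from h import *
for n in('top','side'):
    p,o=measure(n)
    cv2.imwrite(f'pics/{n}1.png',cv2.resize(p['pixels'][120:310,170:410,::-1],(720,570)))
    [print(*x) for x in o if x[0]=='roll']
E
```

```text
roll [310, 184, 9, 19, 100] [0. 0.] [1.1321 0.7007]
roll [88, 247, 24, 25, 436] [ 98.2 258. ] [0.4642 0.3407]
roll [394, 266, 10, 14, 68] [398.5 271.8] [ 0.4627 -0.3343]
roll [261, 276, 19, 19, 235] [269.1 283.7] [ 0.4245 -0.0452]
roll [178, 198, 17, 14, 151] [184.7 203.3] [ 0.4243 -0.0452]
roll [272, 232, 17, 8, 94] [281.9 238.4] [ 0.6473 -0.1718]
roll [198, 308, 14, 14, 93] [203.5 313.2] [ 0.4629 -0.3347]
```

View pics/side1.png

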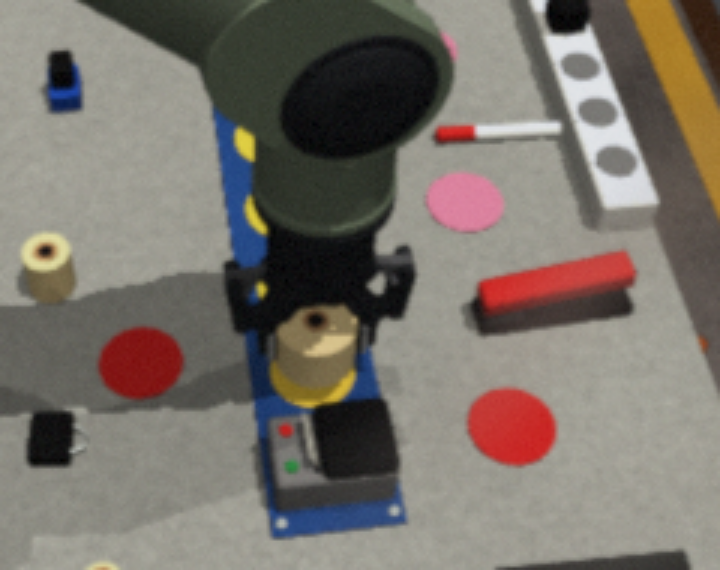

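The side crop shows roll d held upright above the yellow mark next to the printer, with its core at about (275,227) full-frame. I'll lower and release it.

```bash
python3 -c "
from h import *
p=ctrl.get_image('side');print(ray(p,275.3,226.7,.0753))"
```

```text
[ 0.63270678 -0.15870116]
```

>>> nudge_tcp --offsets '{"sx": [0,0,0,0],"sy": [0,0,0,0],"sz": [0.012,0.0115,0,0],"rx": [0,0,0,0],"ry": [0,0,0,0],"rz": [0,0,0,0]}'

```text
time_s: 7.38
tool_pos: [0.6312, -0.1613, 0.0121]
tcp_rot: [0.707, 0.707, -0.0, -0.0]
ft_force: [-0.0, -0.3, -1.5]
gripper_width: 0.0633
grasp_force: 48.0
```

>>> nudge_tcp --offsets '{"sx": [0,0,0,0,0,0,0.0557,0.0557],"sy": [0,0,0,0,0,0,-0.0186,-0.0186],"sz": [0,0,0,-0.02,-0.04,-0.05,0,0],"rx": [0,0,0,0,0,0,0,0],"ry": [0,0,0,0,0,0,0,0],"rz": [0,0,0,0,0,0,0,0]}' --finger_gap 0.085

```text
time_s: 8.38
tool_pos: [0.5942, -0.0491, 0.1248]
tcp_rot: [0.708, 0.707, 0.001, 0.001]
ft_force: [1.7, 1.7, -0.8]
gripper_width: 0.085
grasp_force: 0.0
```

>>> nudge_tcp --offsets '{"sx": [0.0557,0.0557,0.0557,0.0557,0.0557,0.0557,0.0557,0],"sy": [-0.0186,-0.0186,-0.0186,-0.0186,-0.0186,-0.0186,-0.0186,0],"sz": [0,0,0,0,0,0,0,0],"rx": [0,0,0,0,0,0,0,0],"ry": [0,0,0,0,0,0,0,0],"rz": [0,0,0,0,0,0,0,0]}'

```text
time_s: 9.38
tool_pos: [0.4617, 0.345, 0.1244]
tcp_rot: [0.705, 0.709, 0.001, -0.001]
ft_force: [-0.1, -0.3, -0.1]
gripper_width: 0.0843
grasp_force: 0.0
```

>>> nudge_tcp --offsets '{"sx": [0,0],"sy": [0,0],"sz": [0,0],"rx": [0,0],"ry": [0,0],"rz": [0,0]}'

```text
time_s: 9.62
tool_pos: [0.4649, 0.3386, 0.1233]
tcp_rot: [0.708, 0.706, 0.0, 0.0]
ft_force: [-0.2, -0.9, 0.3]
gripper_width: 0.0851
grasp_force: 0.0
```

```bash
python3 - <<'E'
from h import *
for n in('top','side'):
    p,o=measure(n); [print(*x) for x in o]
E
```

```text
mark 423 [ 69.4 103.8] [0.8576 0.4894]
mark 505 [212.8 196.3] [0.6265 0.0982]
mark 499 [247.2 197.3] [0.6278 0.0134]
mark 498 [281.9 198. ] [ 0.6297 -0.0719]
roll [307, 185, 26, 25, 475] [319.9 194.5] [ 0.6331 -0.158 ]
roll [96, 248, 15, 23, 231] [100.  257.9] [0.4646 0.3367]
roll [394, 266, 13, 14, 105] [398.7 271.6] [ 0.4633 -0.3347]
roll [261, 276, 19, 19, 218] [269.1 283.7] [ 0.4245 -0.0452]
roll [191, 103, 17, 7, 69] [198.5 105.8] [0.4649 0.3248]
roll [178, 198, 17, 13, 139] [184.7 203.3] [ 0.4243 -0.0452]
roll [262, 222, 27, 24, 465] [274.2 232.3] [ 0.6318 -0.1533]
roll [198, 308, 14, 13, 83] [203.4 313.1] [ 0.4628 -0.3345]
```

>>> nudge_tcp --offsets '{"sx": [0.002,0,0,0,0,0],"sy": [-0.001,0,0,0,0,0],"sz": [0.03,0.035,0.03,0.02,0,0],"rx": [0,0,0,0,0,0],"ry": [0,0,0,0,0,0],"rz": [0,0,0,0,0,0]}'

```text
time_s: 10.48
tool_pos: [0.4636, 0.3421, 0.0088]
tcp_rot: [0.707, 0.707, 0.001, 0.0]
ft_force: [0.4, 0.4, 0.5]
gripper_width: 0.0849
grasp_force: 0.0
```

>>> nudge_tcp --offsets '{"sx": [0,0,0,0,0,0],"sy": [0,0,0,0,0,0],"sz": [0,0,0,0,0,0],"rx": [0,0,0,0,0,0],"ry": [0,0,0,0,0,0],"rz": [0,0,0,0,0,0]}' --finger_gap 0.038 --grip_force 40

```text
time_s: 11.22
tool_pos: [0.4634, 0.342, 0.0087]
tcp_rot: [0.707, 0.707, 0.0, 0.0]
ft_force: [-1.6, -1.1, 10.2]
gripper_width: 0.0511
grasp_force: 40.1
```

>>> nudge_tcp --offsets '{"sx": [0,0,0,-0.0516,-0.0516,-0.0516,-0.0516,-0.0516],"sy": [0,0,0,0.0208,0.0208,0.0208,0.0208,0.0208],"sz": [-0.03,-0.04,-0.04,0,0,0,0,0],"rx": [0,0,0,0,0,0,0,0],"ry": [0,0,0,0,0,0,0,0],"rz": [0,0,0,0,0,0,0,0]}'

```text
time_s: 12.22
tool_pos: [0.5677, 0.082, 0.1183]
tcp_rot: [0.707, 0.707, 0.0, 0.0]
ft_force: [1.0, 0.1, -0.7]
gripper_width: 0.0508
grasp_force: 42.0
```

>>> nudge_tcp --offsets '{"sx": [-0.0516,-0.0516,-0.0516,0,0,0,0,0],"sy": [0.0208,0.0208,0.0208,0,0,0,0,0],"sz": [0,0,0,0,0.03,0.03,0.02,0],"rx": [0,0,0,0,0,0,0,0],"ry": [0,0,0,0,0,0,0,0],"rz": [0,0,0,0,0,0,0,0]}'

```text
time_s: 13.22
tool_pos: [0.6288, -0.0705, 0.0369]
tcp_rot: [0.707, 0.707, -0.001, -0.001]
ft_force: [0.6, -0.3, -0.4]
gripper_width: 0.0507
grasp_force: 42.0
```

>>> nudge_tcp --offsets '{"sx": [0,0],"sy": [0,0],"sz": [0,0],"rx": [0,0],"ry": [0,0],"rz": [0,0]}'

```text
time_s: 13.48
tool_pos: [0.6301, -0.071, 0.0389]
tcp_rot: [0.707, 0.707, 0.0, 0.001]
ft_force: [-0.2, 0.4, -0.1]
gripper_width: 0.0513
grasp_force: 42.0
```

>>> nudge_tcp --offsets '{"sx": [0,0,0,0],"sy": [0,0,0,0],"sz": [0.012,0.0115,0,0],"rx": [0,0,0,0],"ry": [0,0,0,0],"rz": [0,0,0,0]}'

```text
time_s: 13.98
tool_pos: [0.6292, -0.0709, 0.0137]
tcp_rot: [0.707, 0.707, -0.0, -0.0]
ft_force: [-0.2, 0.0, -0.6]
gripper_width: 0.0513
grasp_force: 44.3
```

>>> nudge_tcp --offsets '{"sx": [0,0,0,0,0,0,0.0065,0.0065],"sy": [0,0,0,0,0,0,-0.051,-0.051],"sz": [0,0,0,-0.02,-0.04,-0.05,0,0],"rx": [0,0,0,0,0,0,0,0],"ry": [0,0,0,0,0,0,0,0],"rz": [0,0,0,0,0,0,0,0]}' --finger_gap 0.085

```text
time_s: 14.98
tool_pos: [0.5265, -0.0579, 0.126]
tcp_rot: [0.707, 0.707, 0.001, 0.001]
ft_force: [0.6, 0.5, -0.2]
gripper_width: 0.0848
grasp_force: 0.0
```

>>> nudge_tcp --offsets '{"sx": [0.0065,0.0065,0,0,0],"sy": [-0.051,-0.0525,0,0,0],"sz": [0,0,0,0,0],"rx": [0,0,0,0,0],"ry": [0,0,0,0,0],"rz": [0,0,0,0,0]}'

```text
time_s: 15.6
tool_pos: [0.425, -0.045, 0.1247]
tcp_rot: [0.707, 0.707, 0.0, 0.0]
ft_force: [0.2, -0.1, 0.2]
gripper_width: 0.0852
grasp_force: 0.0
```

```bash
python3 - <<'E'
from h import *
for n in('top','side'):
    p,o=measure(n); [print(*x, ray(p,*x[2],.0505)) for x in o if x[0]=='roll']
E
```

```text
roll [307, 185, 26, 25, 472] [319.9 194.5] [ 0.633 -0.158] [ 0.63175095 -0.15704636]
roll [273, 186, 24, 20, 336] [283.9 193.7] [ 0.6314 -0.0734] [ 0.62997017 -0.07291737]
roll [394, 266, 13, 14, 108] [398.7 271.6] [ 0.4633 -0.3348] [ 0.46298065 -0.33249544]
roll [260, 196, 21, 18, 265] [268.9 203.9] [ 0.6297 -0.0689] [ 0.62911336 -0.07312261]
roll [178, 202, 16, 10, 83] [184.9 204.5] [ 0.4247 -0.049 ] [ 0.42548497 -0.05342149]
roll [262, 222, 27, 24, 476] [274.2 232.3] [ 0.6317 -0.1534] [ 0.63115762 -0.15696434]
roll [198, 308, 14, 14, 88] [203.5 313.2] [ 0.463  -0.3347] [ 0.46349812 -0.3372336 ]
```

Rolls d and c are both within 1–2 mm of their marks, so I'll grip b.

>>> nudge_tcp --offsets '{"sx": [0,0,0,0,0,0],"sy": [0,0,0,0,0,0],"sz": [0.03,0.035,0.03,0.02,0,0],"rx": [0,0,0,0,0,0],"ry": [0,0,0,0,0,0],"rz": [0,0,0,0,0,0]}'

```text
time_s: 16.45
tool_pos: [0.4244, -0.0449, 0.0098]
tcp_rot: [0.707, 0.707, 0.0, 0.0]
ft_force: [0.2, 0.1, 0.2]
gripper_width: 0.0851
grasp_force: 0.0
```

>>> nudge_tcp --offsets '{"sx": [0,0,0,0,0,0,0],"sy": [0,0,0,0,0,0,0],"sz": [0,0,0,0,0,0,0],"rx": [0,0,0,0,0,0,0],"ry": [0,0,0,0,0,0,0],"rz": [0,0,0,0,0,0,0]}' --finger_gap 0.026 --grip_force 40

```text
time_s: 17.32
tool_pos: [0.4243, -0.0451, 0.0099]
tcp_rot: [0.707, 0.707, 0.0, 0.0]
ft_force: [-1.2, -0.7, 13.1]
gripper_width: 0.039
grasp_force: 38.6
```

>>> nudge_tcp --offsets '{"sx": [0,0,0,0.0147,0.0147,0.0147,0.0147,0],"sy": [0,0,0,0.051,0.051,0.051,0.051,0],"sz": [-0.03,-0.04,-0.04,0,0,0,0,0],"rx": [0,0,0,0,0,0,0,0],"ry": [0,0,0,0,0,0,0,0],"rz": [0,0,0,0,0,0,0,0]}'

```text
time_s: 18.32
tool_pos: [0.6302, 0.0155, 0.1189]
tcp_rot: [0.707, 0.707, 0.001, -0.0]
ft_force: [-1.0, -0.8, -0.9]
gripper_width: 0.0392
grasp_force: 40.6
```

>>> nudge_tcp --offsets '{"sx": [0,0,0,0,0,0],"sy": [0,0,0,0,0,0],"sz": [0.03,0.03,0.02,0,0,0],"rx": [0,0,0,0,0,0],"ry": [0,0,0,0,0,0],"rz": [0,0,0,0,0,0]}'

```text
time_s: 19.08
tool_pos: [0.6285, 0.0138, 0.0404]
tcp_rot: [0.707, 0.707, 0.001, 0.0]
ft_force: [-0.1, -0.4, -0.7]
gripper_width: 0.0388
grasp_force: 40.6
```

>>> nudge_tcp --offsets '{"sx": [0,0,0,0],"sy": [0,0,0,0],"sz": [0.012,0.0125,0,0],"rx": [0,0,0,0],"ry": [0,0,0,0],"rz": [0,0,0,0]}'

```text
time_s: 19.58
tool_pos: [0.6277, 0.0139, 0.0142]
tcp_rot: [0.707, 0.707, -0.0, -0.0]
ft_force: [-0.0, 1.5, -0.7]
gripper_width: 0.0392
grasp_force: 43.9
```

>>> nudge_tcp --offsets '{"sx": [0,0,0,0,0,0,-0.0497,-0.0497],"sy": [0,0,0,0,0,0,-0.0236,-0.0236],"sz": [0,0,0,-0.02,-0.04,-0.05,0,0],"rx": [0,0,0,0,0,0,0,0],"ry": [0,0,0,0,0,0,0,0],"rz": [0,0,0,0,0,0,0,0]}' --finger_gap 0.085

```text
time_s: 20.58
tool_pos: [0.5806, -0.0865, 0.1268]
tcp_rot: [0.707, 0.707, 0.001, 0.001]
ft_force: [0.1, -1.0, 0.3]
gripper_width: 0.0851
grasp_force: 0.0
```

>>> nudge_tcp --offsets '{"sx": [-0.0497,-0.0497,-0.0497,-0.0497,-0.0497,0,0,0],"sy": [-0.0236,-0.0236,-0.0236,-0.0236,-0.0236,0,0,0],"sz": [0,0,0,0,0,0,0,0],"rx": [0,0,0,0,0,0,0,0],"ry": [0,0,0,0,0,0,0,0],"rz": [0,0,0,0,0,0,0,0]}'

```text
time_s: 21.58
tool_pos: [0.4636, -0.333, 0.1254]
tcp_rot: [0.706, 0.708, 0.0, 0.0]
ft_force: [0.3, -0.0, -0.8]
gripper_width: 0.0849
grasp_force: 0.0
```

```bash
python3 - <<'E'
from h import *
for n in('top','side'):
    p,o=measure(n); [print(*x, ray(p,*x[2],.0505)) for x in o if x[0]=='roll']
E
```

```text
roll [307, 185, 26, 25, 473] [319.9 194.5] [ 0.6331 -0.158 ] [ 0.63175095 -0.15704636]
roll [239, 186, 19, 17, 232] [246.8 192.7] [0.6298 0.014 ] [0.62855672 0.01378615]
roll [273, 186, 24, 20, 332] [283.9 193.7] [ 0.6313 -0.0734] [ 0.62997017 -0.07291737]
roll [396, 266, 11, 14, 75] [399.4 271.7] [ 0.4629 -0.3364] [ 0.46282906 -0.33404478]
roll [258, 172, 15, 13, 134] [264.3 177.3] [0.6285 0.0185] [0.62791782 0.01385084]
roll [260, 195, 21, 19, 272] [268.9 203.9] [ 0.6297 -0.0689] [ 0.62911336 -0.07312261]
roll [262, 222, 27, 24, 483] [274.2 232.3] [ 0.6317 -0.1533] [ 0.63115762 -0.15696434]
roll [198, 310, 14, 12, 62] [203.6 313.9] [ 0.4631 -0.3364] [ 0.46366137 -0.33874535]
```

>>> nudge_tcp --offsets '{"sx": [-0.001,0,0,0,0,0],"sy": [0,0,0,0,0,0],"sz": [0.03,0.035,0.03,0.02,0,0],"rx": [0,0,0,0,0,0],"ry": [0,0,0,0,0,0],"rz": [0,0,0,0,0,0]}'

```text
time_s: 22.42
tool_pos: [0.4634, -0.3352, 0.0107]
tcp_rot: [0.707, 0.707, 0.0, 0.001]
ft_force: [0.1, -0.2, 0.6]
gripper_width: 0.0852
grasp_force: 0.0
```

>>> nudge_tcp --offsets '{"sx": [0,0,0,0,0,0,0,0],"sy": [0,0,0,0,0,0,0,0],"sz": [0,0,0,0,0,0,0,0],"rx": [0,0,0,0,0,0,0,0],"ry": [0,0,0,0,0,0,0,0],"rz": [0,0,0,0,0,0,0,0]}' --finger_gap 0.014 --grip_force 40

```text
time_s: 23.42
tool_pos: [0.4629, -0.3352, 0.0102]
tcp_rot: [0.707, 0.707, -0.0, 0.0]
ft_force: [-2.9, 1.0, 7.2]
gripper_width: 0.0269
grasp_force: 38.9
```

>>> nudge_tcp --offsets '{"sx": [0,0,0,0.0541,0.0541,0.0541,0.0541,0.0541],"sy": [0,0,0,0.0205,0.0205,0.0205,0.0205,0.0205],"sz": [-0.03,-0.04,-0.04,0,0,0,0,0],"rx": [0,0,0,0,0,0,0,0],"ry": [0,0,0,0,0,0,0,0],"rz": [0,0,0,0,0,0,0,0]}'

```text
time_s: 24.42
tool_pos: [0.5658, -0.0629, 0.12]
tcp_rot: [0.707, 0.707, 0.0, 0.0]
ft_force: [0.9, -0.4, 0.8]
gripper_width: 0.0268
grasp_force: 39.4
```

>>> nudge_tcp --offsets '{"sx": [0.0541,0.0541,0.0541,0,0,0,0,0],"sy": [0.0205,0.0205,0.0205,0,0,0,0,0],"sz": [0,0,0,0,0.03,0.03,0.02,0],"rx": [0,0,0,0,0,0,0,0],"ry": [0,0,0,0,0,0,0,0],"rz": [0,0,0,0,0,0,0,0]}'

```text
time_s: 25.42
tool_pos: [0.6261, 0.0973, 0.0387]
tcp_rot: [0.707, 0.707, -0.001, -0.001]
ft_force: [-0.1, 0.4, -0.7]
gripper_width: 0.027
grasp_force: 39.5
```

>>> nudge_tcp --offsets '{"sx": [0,0],"sy": [0,0],"sz": [0,0],"rx": [0,0],"ry": [0,0],"rz": [0,0]}'

```text
time_s: 25.68
tool_pos: [0.6274, 0.0977, 0.0409]
tcp_rot: [0.707, 0.707, 0.001, 0.0]
ft_force: [0.8, 0.2, 0.3]
gripper_width: 0.0273
grasp_force: 39.5
```

>>> nudge_tcp --offsets '{"sx": [0,0,0,0],"sy": [0,0,0,0],"sz": [0.012,0.0125,0,0],"rx": [0,0,0,0],"ry": [0,0,0,0],"rz": [0,0,0,0]}'

```text
time_s: 26.18
tool_pos: [0.6265, 0.0977, 0.0147]
tcp_rot: [0.707, 0.707, -0.0, -0.0]
ft_force: [0.1, -0.4, -0.3]
gripper_width: 0.027
grasp_force: 42.2
```

>>> nudge_tcp --offsets '{"sx": [0,0,0,0,0,0,0.03,0.03],"sy": [0,0,0,0,0,0,-0.05,-0.05],"sz": [0,0,0,-0.02,-0.04,-0.05,-0.02,-0.02],"rx": [0,0,0,0,0,0,0,0],"ry": [0,0,0,0,0,0,0,0],"rz": [0,0,0,0,0,0,0,0]}' --finger_gap 0.085

```text
time_s: 27.18
tool_pos: [0.5257, 0.1584, 0.1674]
tcp_rot: [0.707, 0.707, 0.001, 0.0]
ft_force: [0.8, 2.5, 0.9]
gripper_width: 0.0852
grasp_force: 0.0
```

>>> nudge_tcp --offsets '{"sx": [0.04,0.05,0.05,0,0,0],"sy": [-0.04,0,0,0,0,0],"sz": [0,0,0,0,0,0],"rx": [0,0,0,0,0,0],"ry": [0,0,0,0,0,0],"rz": [0,0,0,0,0,0]}'

```text
time_s: 27.92
tool_pos: [0.4872, 0.2966, 0.1658]
tcp_rot: [0.708, 0.707, 0.0, 0.0]
ft_force: [-0.4, -0.4, -0.8]
gripper_width: 0.0848
grasp_force: 0.0
```

```bash
python3 - <<'E'
from h import *
for n in('top','side'):
    p,o=measure(n); [print(*x, ray(p,*x[2],.0505)) for x in o if x[0]=='roll']
    cv2.imwrite(f'pics/{n}9.png',p['pixels'][:,:,::-1])
E
```

```text
roll [307, 185, 26, 25, 474] [319.9 194.5] [ 0.633 -0.158] [ 0.63175095 -0.15704636]
roll [206, 187, 13, 12, 97] [210.5 191.7] [0.6285 0.0993] [0.62722545 0.09862754]
roll [239, 186, 19, 17, 231] [246.8 192.7] [0.6298 0.014 ] [0.62855672 0.01378615]
roll [273, 186, 24, 20, 333] [283.9 193.7] [ 0.6314 -0.0734] [ 0.62997017 -0.07291737]
roll [258, 172, 15, 13, 118] [264.3 177.3] [0.6284 0.0185] [0.62791782 0.01385084]
roll [260, 196, 21, 18, 257] [268.9 203.9] [ 0.6297 -0.0689] [ 0.62911336 -0.07312261]
roll [262, 222, 27, 24, 459] [274.2 232.3] [ 0.6317 -0.1533] [ 0.63115762 -0.15696434]
```

View pics/side9.png

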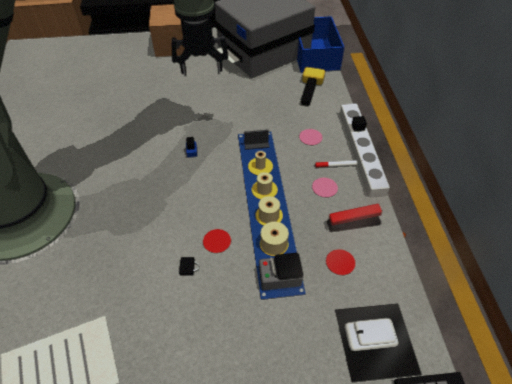

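The four rolls stand upright on their marks. The fattest is at (274,238) by the printer and the thinnest at (260,160) by the end stop, and the gripper is clear of them.

```bash
python3 -c "
from station import ctrl;print(ctrl.finish_job())"
```

```text
the job is handed in; nothing more can be done
None
```

The four rolls stand upright and released on the yellow marks, 64, 52, 40 and 28 mm from the printer to the end stop, each measured within about 2 mm of its mark's centre; I handed the job in at about 28 s and it returned no verdict.

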